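# Clear the jammed shaker rack

## Task

One salt shaker has gone lengthways into the sloping shaker rack and holds up the row behind it. Lift it out so that the others roll down to the stop and stay lying there in the rack; lay it in the wooden V rest and let go of it there, then take it again another way and stand it upright, cap up, in the middle of the round coaster. Leave the matchbox and the garlic where they are.

Things in the scene. Friction and masses are not known exactly. Their poses are not given: they have to be found in the camera images.
- stuck_mid (a point): the jammed shaker: white salt shaker, a straight cylinder 43 mm across and 105 mm long, about 0.1 kg, the last 13 mm being the cap; the point is its centre (half-way along, on the axis), its +z axis runs from foot to cap. At the start it lies lengthways down the rack with its cap against the stop at the low end and its foot uphill, 31 to 43 mm free between it and each side wall, so it can be gripped across its sides from above; nothing but the stop and the row holds it
- row1_mid (a point): lowest of the three waiting shakers, lying across the rack against the foot of the jammed one: white salt shaker, a straight cylinder 43 mm across and 105 mm long, about 0.1 kg, the last 13 mm being the cap; the point is its centre (half-way along, on the axis), its +z axis runs from foot to cap
- row2_mid (a point): the next waiting shaker uphill, lying across the rack: white salt shaker, a straight cylinder 43 mm across and 105 mm long, about 0.1 kg, the last 13 mm being the cap; the point is its centre (half-way along, on the axis), its +z axis runs from foot to cap
- row3_mid (a point): the uppermost waiting shaker, lying across the rack: white salt shaker, a straight cylinder 43 mm across and 105 mm long, about 0.1 kg, the last 13 mm being the cap; the point is its centre (half-way along, on the axis), its +z axis runs from foot to cap
- rack: fixed sheet-metal rack, an open sloping channel that falls 18 degrees towards its own -x (roughly towards the robot). Origin under its middle on the worktop; +x uphill (level), y across, z up. Channel 118 mm wide inside and 275 mm long, side walls with a rolled edge 31 mm above the channel floor; overall about 281 mm by 132 mm
- stop (a point): middle of the channel floor at the inner face of the stop plate (30 mm tall) at the rack's low end, 34 mm above the worktop; axes as the rack's. A shaker lying across at the stop has its axis 21.5 mm uphill of it; the next two follow at 43 mm steps along the slope
- rest_axis (a point): fixed wooden V rest (base 74 x 100 x 12 mm, two 10 mm thick V-notched cheeks centred 40 mm either side of the middle, open between them, V tops 62 mm above the worktop). The point is where the centre of a shaker laid in the middle of it comes to lie, 70 mm above the worktop; the shaker lies along the rest's y axis, either way round; z up
- coaster_top (a point): centre of the top of a fixed round stone coaster, 110 mm across, its top 10 mm above the worktop; z up
- matchbox: bystander: matchbox lying flat, 36 x 52 x 15 mm, origin under its centre
- garlic: bystander: garlic bulb 53 mm across, 52 mm tall, origin under its centre

How it is judged:
On the way, in this order (a step that is already met when the one before it is completed fails the run):
1. the jammed shaker is lifted out of the rack and the other three have rolled down to the stop (x of row1_mid in the frame of rack between -0.128 and -0.1033 m and z of each of row1_mid, row2_mid, row3_mid in the frame of rack below 0.14 m and angle between the z axis of each of row1_mid, row2_mid, row3_mid and the y axis of rack, either way round below 0.35 rad and x of row2_mid in the frame of rack between -0.128 and -0.0605 m and x of row3_mid in the frame of rack between -0.128 and -0.0167 m and (horizontal distance between stuck_mid and stop above 0.2 m or z of stuck_mid in the frame of stop above 0.1 m)), for 0.2 s.
2. the shaker lies in the V rest, let go (distance between stuck_mid and rest_axis below 0.03 m and angle between the z axis of stuck_mid and the y axis of rest_axis, either way round below 0.2 rad and contact force between the fingers and stuck below 0.05 N and linear speed of stuck below 0.03 m/s), for 0.2 s.
At the end, for the whole second after the job is handed in: The freed shaker stands still and released on the coaster, cap up, within 0.1 rad of upright and 30 mm of the centre; the other three lie across the rack (within 0.35 rad), closed up on the stop and each other (within 12, 14 and 16 mm of those places) (horizontal distance between stuck_mid and coaster_top below 0.03 m and angle between stuck_mid's own z axis and vertical below 0.1 rad and z of stuck_mid in the frame of coaster_top between 0.045 and 0.06 m and linear speed of stuck below 0.03 m/s and contact force between the fingers and stuck below 0.05 N and x of row1_mid in the frame of rack between -0.128 and -0.1033 m and z of each of row1_mid, row2_mid, row3_mid in the frame of rack below 0.14 m and angle between the z axis of each of row1_mid, row2_mid, row3_mid and the y axis of rack, either way round below 0.35 rad and x of row2_mid in the frame of rack between -0.128 and -0.0605 m and x of row3_mid in the frame of rack between -0.128 and -0.0167 m); the robot touches nothing.
It fails at once if the matchbox is moved by more than 30 mm (distance of matchbox from where it was at the start of the episode above 0.03 m).
It fails at once if the garlic is moved by more than 30 mm (distance of garlic from where it was at the start of the episode above 0.03 m).
It fails at once if a waiting shaker leaves the rack (z of any of row1_mid, row2_mid, row3_mid in the frame of rack above 0.2 m or height (world z) of any of row1_mid, row2_mid, row3_mid below 0.035 m).
It also fails if it takes over 58 s, if anything falls off the work surface, if the arm or the gripper's body presses on something with over 40 N, if the wrist force passes 120 N, or if a joint passes its speed limit or range.

## Robot

A 6-joint arm with a two-finger parallel gripper is mounted at the origin on a cart in front of the work surface, level with it; the furniture and walls round the work are solid. World frame = base frame: x ahead of the robot, y to its left, z up, the work surface at z = 0. Lengths are in m, angles in rad, forces in N, time in s.
With the tool pointing down it reaches from about 0.325 to 0.9 m from the base axis. Payload 6.1 kg.
Tool frame: the origin (TCP) lies midway between the tips of the shut fingers; the grasp point (between the pads) lies env.grip_point_offset behind it (env.grip_point_offset is the distance from the TCP to the grasp point, in m); x points along the fingers, z is the direction in which the jaws open and shut, and the axes are right-handed (so a half turn about x gives the same grasp; the last joint's range is limited). The gripper opens to 87 mm and grips with 3 to 60 N. Pads are 19 mm wide; open, the fingers measure 117 mm over their backs; the gripper's body (75 mm by 190 mm) begins 51 mm behind the grasp point.
Start: joints at [1.087, 0.22, 1.526, -0, 1.395, -0.126], TCP at [0.219, 0.585, 0.223] pointing down, gripper open.
Joint ranges: [-2.98, 2.98], [-0.91, 2.08], [0.09, 2.57], [-1.24, 4.39], [0.2, 2.65], [-2.68, 2.68]. Speed limits (rad/s): [2.57, 2.57, 3.01, 3.14, 3.14, 3.14].

## Interface

Orientations are given as a unit quaternion [w, x, y, z].
In Python, from station import env gives the robot as it stands. Calls block until the motion is done:
- env.reach(position, orientation): joint-space move of the TCP to a pose.
- env.line_to(position, attitude=None, max_speed=0.15, f_stop=None): straight line of the TCP; attitude=None keeps the orientation; max_speed is the mean speed in m/s. With f_stop (N) it stops when the force on the tool has changed by that much, and returns True; else False.
- env.move_joints(angles): joint-space move.
- env.release() and env.clamp(): open the fingers fully, or close them until they stop; the grip force is fixed at half the most.
- env.pause(seconds).
- env.inverse_kinematics(position, orientation): joint angles nearest the present ones, or None.
- env.camera(name): name is "scene" or "top" or "wrist"; returns a dict with "img" (480x640x3 uint8, red, green, blue), "camera_matrix" (3x3 intrinsics, pixels), "extrinsics" (4x4, takes a point from world to camera coordinates). Camera axes: x right, y down, z forward; pixel columns grow to the right and rows downward; lengths in m; the calibration is good to about 2 mm. A picture is of the moment at which its call begins. There is no depth.
A pose or a line that the arm cannot do raises env.MotionError and nothing moves.
- env.sign_off(): hands the job in, once; it reports no verdict.
Readings, each from a call of its own:
- env.get_time_s(): time.
- env.get_joints(): joint angles.
- env.get_joint_velocities(): joint speeds.
- env.get_effort(): joint torques, N m.
- env.get_tool_pos(): TCP position.
- env.get_orientation(): TCP orientation.
- env.get_wrist_force(): force on the tool from outside, world axes, zero at the start.
- env.get_torque(): the same for the moment, N m.
- env.get_grip_width(): opening from 0.0 (shut) to 1.0 (fully open).
Only numpy, scipy, OpenCV 4.12 (cv2) and the standard library are available. Lean on these libraries where they do the work, as an engineer would, in place of code of your own. Each camera call takes 0.05 s, during which the arm holds its last target.

## Working session

There is one attempt and no reset: what is moved stays moved. The work goes in short steps, each a Python script; the robot and the scene stay as the last script left them, time stands still between calls to the robot, and variables do not carry over. Pictures are saved under pics/ and viewed, and the job is handed in when it is done.

```bash
ls; mkdir -p pics
python3 - <<'E'
from station import env
import cv2
print(env.get_time_s(), env.grip_point_offset, env.get_orientation())
for n in ["scene","top","wrist"]:
    c=env.camera(n); cv2.imwrite(f"pics/{n}0.png",c["img"][:,:,::-1]); print(n,c["camera_matrix"].round(1).tolist(),c["extrinsics"].round(4).tolist())
E
```

```text
pics
0.0 0.0187 [ 0.58038146 -0.40338251  0.58158438  0.40274001]
scene [[564.6, 0.0, 323.3], [0.0, 564.6, 250.3], [0.0, 0.0, 1.0]] [[0.7558, -0.6547, 0.0065, -0.4043], [-0.4942, -0.5771, -0.6502, 0.4009], [0.4295, 0.4882, -0.7598, 0.8131], [0.0, 0.0, 0.0, 1.0]]
top [[471.6, 0.0, 322.9], [0.0, 471.6, 237.6], [0.0, 0.0, 1.0]] [[0.0067, -0.9999, 0.0148, 0.0572], [-0.9877, -0.009, -0.1564, 0.6056], [0.1565, -0.0136, -0.9876, 1.0669], [0.0, 0.0, 0.0, 1.0]]
wrist [[361.1, 0.0, 319.6], [0.0, 361.1, 242.5], [0.0, 0.0, 1.0]] [[0.3495, 0.9369, -0.0015, -0.624], [0.9084, -0.3385, 0.2455, -0.0296], [0.2295, -0.0872, -0.9694, 0.3892], [0.0, 0.0, 0.0, 1.0]]
```

View pics/scene0.png

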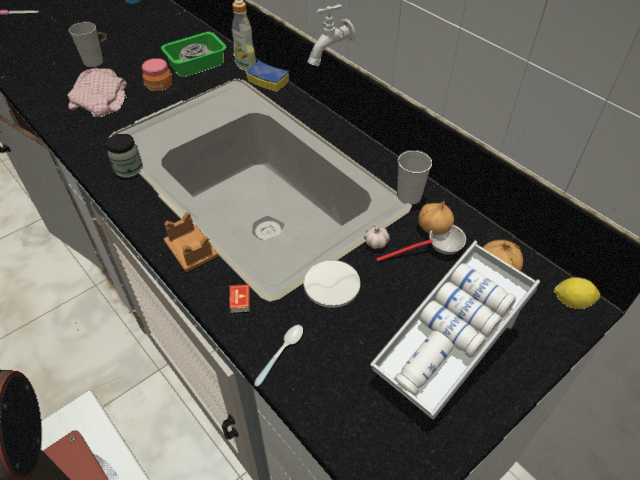

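View pics/top0.png

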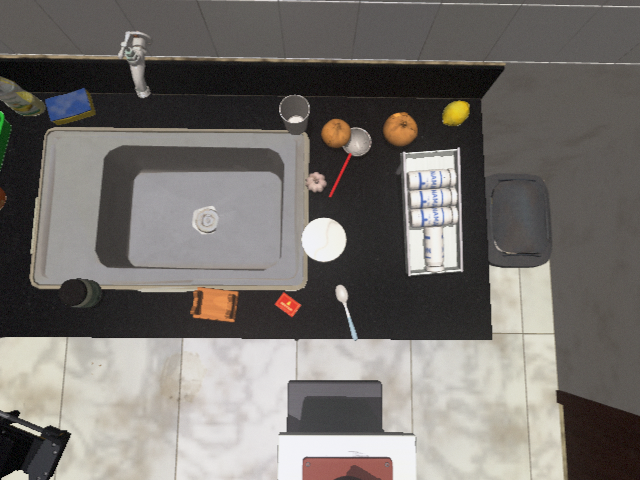

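View pics/wrist0.png

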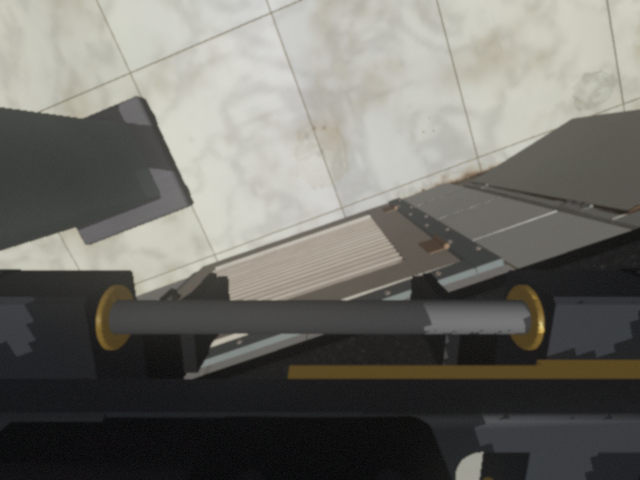

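The scene view shows the rack at around (455,330), the coaster at (332,283), the V rest at (190,243), the matchbox at (240,298) and the garlic at (376,237). The top view shows the rack at (433,212), the coaster at (324,240) and the rest at (215,305). I'll enlarge both.

Run:
```python
import cv2, numpy as np
t=cv2.imread("pics/top0.png"); s=cv2.imread("pics/scene0.png")
cv2.imwrite("pics/c1.png",cv2.resize(t[140:285,395:475],None,fx=4,fy=4,interpolation=2))
cv2.imwrite("pics/c2.png",cv2.resize(t[210:330,180:360],None,fx=4,fy=4,interpolation=2))
cv2.imwrite("pics/c3.png",cv2.resize(s[235:425,360:550],None,fx=3,fy=3,interpolation=2))
cv2.imwrite("pics/c4.png",cv2.resize(s[205:320,150:370],None,fx=3,fy=3,interpolation=2))
```

```text
(no output)
```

View pics/c1.png

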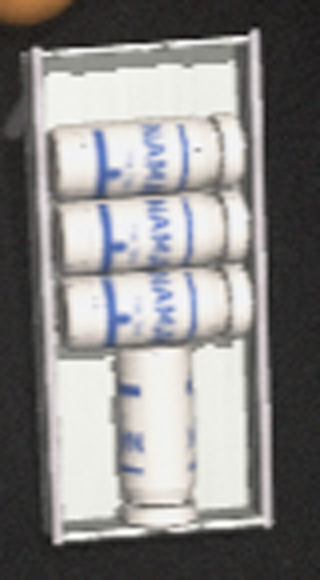

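View pics/c2.png

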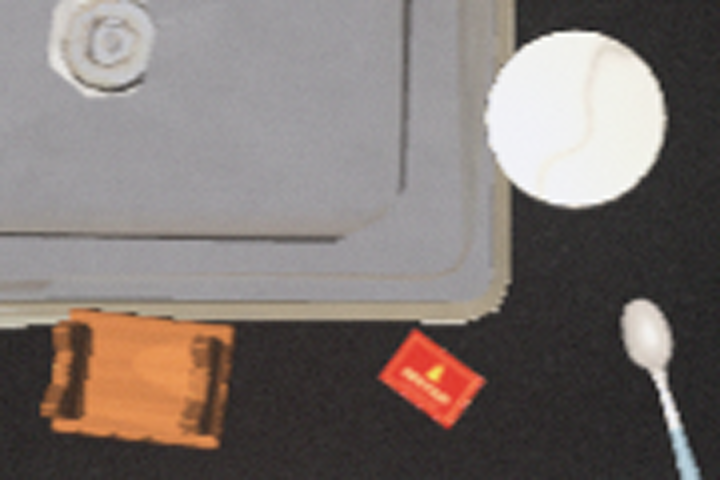

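View pics/c3.png

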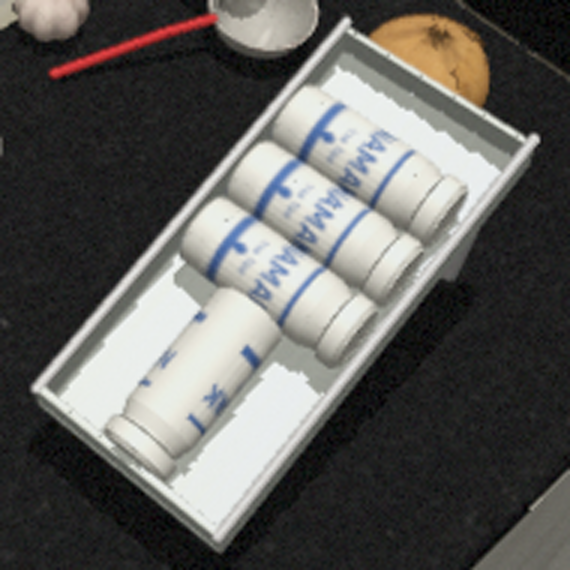

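View pics/c4.png

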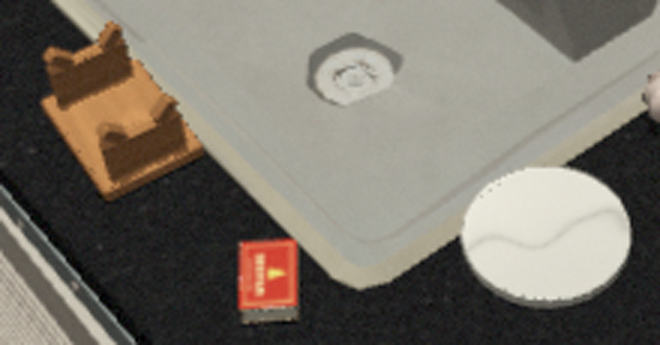

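```bash
cat > h.py <<'E'
import numpy as np, cv2
CAL={"scene":(564.6,323.3,250.3,[[0.7558,-0.6547,0.0065,-0.4043],[-0.4942,-0.5771,-0.6502,0.4009],[0.4295,0.4882,-0.7598,0.8131]]),
"top":(471.6,322.9,237.6,[[0.0067,-0.9999,0.0148,0.0572],[-0.9877,-0.009,-0.1564,0.6056],[0.1565,-0.0136,-0.9876,1.0669]])}
def PK(n):
    f,cx,cy,E=CAL[n]; return np.array([[f,0,cx],[0,f,cy],[0,0,1.]]),np.array(E)
def plane(n,px,z):
    K,E=PK(n); R,t=E[:,:3],E[:,3]; o=-R.T@t; d=R.T@np.linalg.solve(K,[px[0],px[1],1]); return o+d*(z-o[2])/d[2]
def tri(pt,ps):
    Ks,Es=PK("scene");Kt,Et=PK("top")
    X=cv2.triangulatePoints(Kt@Et,Ks@Es,np.array(pt,float),np.array(ps,float))[:,0]; return X[:3]/X[3]
def proj(n,p):
    K,E=PK(n); u=K@(E[:,:3]@p+E[:,3]); return u[:2]/u[2]
E
python3 - <<'E'
from h import *
np.set_printoptions(precision=4,suppress=True)
T=[(409,275),(462,270.75),(403.75,152.5),(459,148.25)]
S=[(372.7,365.7),(433.3,417.3),(475.3,241.7),(539,281)]
for a,b,z in zip(T,S,[.063,.063,.149,.149]): print("rack",tri(a,b),plane("top",a,z),plane("scene",b,z))
for n,b in [("top",[(200,287.5),(238.5,291.2),(234.5,321.7),(193,317.5)]),("scene",[(186.7,271),(218.3,255),(164,239)])]:
    for p in b: print("rest",n,plane(n,p,.012))
for n in ("top","scene"):
    im=cv2.imread(f"pics/{n}0.png"); m=(im.min(2)>190).astype(np.uint8)
    N,l,st,c=cv2.connectedComponentsWithStats(m)
    for i in range(1,N):
        if st[i,4]>700: 
            (e)=cv2.fitEllipse(cv2.convexHull(cv2.findContours((l==i).astype(np.uint8),0,1)[0][0])); print(n,st[i],c[i],e,plane(n,c[i],.01))
    hsv=cv2.cvtColor(im,cv2.COLOR_BGR2HSV); m=cv2.inRange(hsv,(8,120,60),(20,255,255))
    N,l,st,c=cv2.connectedComponentsWithStats(m)
    for i in range(1,N):
        if st[i,4]>300: print("or",n,st[i],c[i])
    cv2.imwrite(f"pics/or_{n}.png",m)
t=cv2.imread("pics/top0.png"); s=cv2.imread("pics/scene0.png")
cv2.imwrite("pics/d1.png",cv2.resize(t[280:328,185:245],None,fx=10,fy=10,interpolation=2))
cv2.imwrite("pics/d2.png",cv2.resize(s[208:275,158:222],None,fx=8,fy=8,interpolation=2))
E
```

```text
rack [ 0.5192 -0.1397  0.0542] [ 0.5171 -0.1369  0.063 ] [ 0.5163 -0.1433  0.063 ]
rack [ 0.5297 -0.2643  0.0514] [ 0.5279 -0.2601  0.063 ] [ 0.5249 -0.2669  0.063 ]
rack [ 0.7827 -0.1152  0.1467] [ 0.7813 -0.1142  0.149 ] [ 0.7812 -0.1164  0.149 ]
rack [ 0.794  -0.2387  0.1472] [ 0.7926 -0.2374  0.149 ] [ 0.793  -0.2394  0.149 ]
rest top [0.4874 0.3543 0.012 ]
rest top [0.4793 0.2623 0.012 ]
rest top [0.4075 0.2692 0.012 ]
rest top [0.4167 0.3675 0.012 ]
rest scene [0.4074 0.262  0.012 ]
rest scene [0.4775 0.2559 0.012 ]
rest scene [0.417  0.3643 0.012 ]
top [ 404  152   52  124 1904] [423.8472 198.5058] ((428.3169250488281, 180.56124877929688), (50.367828369140625, 199.2942657470703), 3.2234349250793457) [ 0.7116 -0.1885  0.01  ]
top [ 301  218   45   44 1514] [323.1407 239.2147] ((323.0586242675781, 239.2431640625), (43.315616607666016, 44.13270568847656), 103.17800903320312) [0.6071 0.0609 0.01  ]
top [ 427  225   30   42 1008] [442.2669 245.8502] ((443.8640441894531, 244.8262939453125), (42.22570037841797, 45.93565368652344), 171.01776123046875) [ 0.5933 -0.2305  0.01  ]
top [ 5
[... 2307 characters left out ...]
6.4676] ((140.7956085205078, 407.2310485839844), (54.8890380859375, 74.20096588134766), 18.291770935058594) [0.1985 0.0701 0.01  ]
scene [  42  391  106   89 3747] [ 92.7168 435.0745] ((94.86559295654297, 439.67620849609375), (84.58893585205078, 116.98404693603516), 120.89171600341797) [0.1179 0.0759 0.01  ]
scene [ 149  426   89   54 2774] [191.4708 459.9153] ((197.16322326660156, 492.3788757324219), (83.88702392578125, 142.89886474609375), 156.34622192382812) [ 0.2149 -0.0595  0.01  ]
or scene [142  68  30  23 420] [157.8381  81.0405]
or scene [418 201  36  33 902] [435.6696 217.4191]
or scene [ 164  212   54   60 1782] [187.8462 243.2845]
or scene [483 239  40  32 691] [506.1809 251.6454]
```

View pics/d1.png

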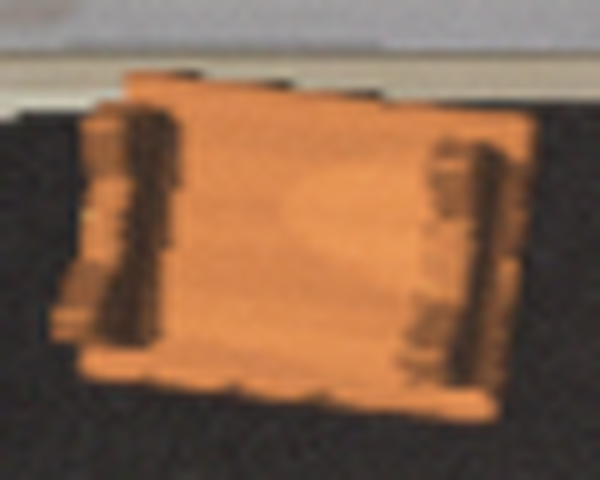

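View pics/d2.png

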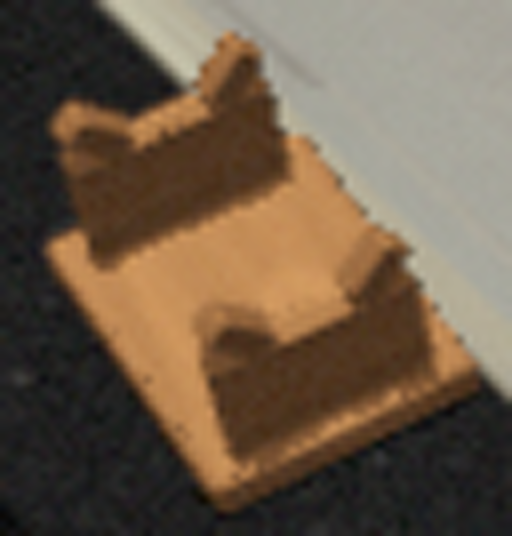

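The rack, rest and coaster measurements agree between the two views to about 4 mm, and the base and rack sizes come out right. Open fingers (117 mm) barely fit the 118 mm channel, so I'll go above the rack and look at the fit before descending.

```bash
cat >> h.py <<'E'
from scipy.spatial.transform import Rotation as Rn
YAW=0.091; a18=np.radians(18)
RX=np.array([np.cos(YAW),np.sin(YAW),0]); RY=np.array([-np.sin(YAW),np.cos(YAW),0]); Z=np.array([0,0,1.])
SL=RX*np.cos(a18)+Z*np.sin(a18); N=-RX*np.sin(a18)+Z*np.cos(a18)
def quat(x,z):
    x=x/np.linalg.norm(x); z=z-x*(x@z); z/=np.linalg.norm(z)
    q=Rn.from_matrix(np.column_stack([x,np.cross(z,x),z])).as_quat(); return [q[3],q[0],q[1],q[2]]
REST=np.array([.4475,.3125,.070]); RESTY=np.array([.092,.9958,0]); RESTX=np.array([.9958,-.092,0])
COAST=np.array([.606,.0592,.010])
E
python3 - <<'E'
from h import *
from station import env
np.set_printoptions(precision=4,suppress=True)
a=plane("top",(434.2,247.5),.0707);b=plane("scene",(425,362),.085)
print("shaker",a,b, tri((434.2,247.5),(425,362)))
# cap end top view (axis), side-edge mids
for p,z in [((434.5,265),.058),((433.75,230),.081)]: print(plane("top",p,z))
M=np.array([.655,-.1905,0]); O=M-0
print("perp offset of shaker from midline (RY)",[(q-M)@RY for q in (a,b)])
lowmid=np.array([.5225,-.2015,.0]);upmid=np.array([.787,-.177,0]);print((lowmid-M)@RY,(upmid-M)@RY, (lowmid-M)@RX,(upmid-M)@RX)
# candidate: stop from lower outer end
P=np.array([.566,-.197,.0707])
for s in (1,-1):
    for h in (.12,):
        q=quat(-N,s*RY); print(s,env.inverse_kinematics((P+N*h).tolist(),q))
E
```

```text
shaker [ 0.5806 -0.1952  0.0707] [ 0.5743 -0.2005  0.085 ] [ 0.5814 -0.196   0.0703]
[ 0.5413 -0.1979  0.058 ]
[ 0.6198 -0.1928  0.081 ]
perp offset of shaker from midline (RY) [np.float64(0.0020387783588820332), np.float64(-0.0026321125174685765)]
0.001086379607897246 0.0014487135117692684 -0.13295138126152567 0.1326806362253393
1 [-0.6272 -0.1032  1.9698  0.237   1.0474 -2.3844]
-1 [-0.6272 -0.1032  1.9698  0.237   1.0474  0.7572]
```

Run:
```python
from h import *
from station import env
P=np.array([.5700,-.1958,.0707])
r=lambda v:None if v is None else np.round(v,2)
print("rest",r(env.inverse_kinematics((REST+[0,0,-.01]).tolist(),quat(-Z,RESTX))))
for s in (1,-1):
  for pit in (35,45,55):
    h=np.radians(pit); x=RESTY*np.cos(h)-Z*np.sin(h)
    print("regrasp",s,pit,r(env.inverse_kinematics((REST+x*.0187+Z*.0).tolist(),quat(x,s*RESTX))))
    for az in (-10,10,30,50):
        A=np.radians(az); x=np.array([np.cos(A),np.sin(A),0])*np.cos(h)-Z*np.sin(h)
        print("  coast",az,r(env.inverse_kinematics((COAST+[0,0,.065]+x*.0187).tolist(),quat(x,s*np.array([np.sin(A),-np.cos(A),0])))))
q=quat(-N,-RY)
env.reach((P+N*.12).tolist(),q); env.line_to((P+N*.045).tolist(),q)
print(env.get_tool_pos(),env.get_wrist_force(),env.get_time_s())
for n in ["scene","top","wrist"]:
    c=env.camera(n); cv2.imwrite(f"pics/{n}1.png",c["img"][:,:,::-1])
print(c["extrinsics"].round(4).tolist())
```

```text
rest [ 0.47  0.21  1.86 -0.    1.07  0.56]
regrasp 1 35 [-0.07  0.26  2.18  1.16  1.1  -0.77]
  coast -10 [ 0.08  0.12  2.34  3.81  0.33 -2.07]
  coast 10 [-0.19  0.08  2.38  2.25  0.39 -0.94]
  coast 30 [-0.4   0.17  2.29  1.6   0.71 -0.68]
  coast 50 [-0.49  0.31  2.1   1.26  1.   -0.68]
regrasp 1 45 [ 0.01  0.17  2.17  0.99  1.   -0.55]
  coast -10 None
  coast 10 [-0.16  0.04  2.3   1.38  0.24 -0.05]
  coast 30 [-0.33  0.11  2.23  1.23  0.6  -0.27]
  coast 50 [-0.42  0.24  2.07  1.05  0.9  -0.43]
regrasp 1 55 [ 0.11  0.12  2.13  0.78  0.92 -0.29]
  coast -10 [ 0.03  0.07  2.17 -0.38  0.32  2.1 ]
  coast 10 [-0.12  0.05  2.19  0.51  0.35  0.84]
  coast 30 [-0.25  0.1   2.14  0.8   0.59  0.19]
  coast 50 [-0.33  0.2   2.02  0.79  0.85 -0.15]
regrasp -1 35 [-0.07  0.26  2.18  1.16  1.1   2.37]
  coast -10 [0.08 0.12 2.34 3.81 0.33 1.07]
  coast 10 [-0.19  0.08  2.38  2.25  0.39  2.2 ]
  coast 30 [-0.4   0.17  2.29  1.6   0.71  2.46]
  coast 50 [-0.49  0.31  2.1   1.26  1.    2.46]
regrasp -1 45 [0.01 0.17 2.17 0.99 1.   2.59]
  coast -10 None
  coast 10 None
  coast 30 None
  coast 50 None
regrasp -1 55 None
  coast -10 [ 0.03  0.07  2.17 -0.38  0.32 -1.04]
  coast 10 [-0.12  0.05  2.19  0.51  0.35 -2.3 ]
  coast 30 None
  coast 50 None
[ 0.55645419 -0.19702398  0.11390072] [0.24223912 0.6355373  0.87530903] 3.7667
[[0.0916, -0.9958, 0.0009, -0.2479], [-0.9936, -0.0915, -0.0664, 0.5674], [0.0662, 0.0052, -0.9978, 0.2525], [0.0, 0.0, 0.0, 1.0]]
```

View pics/wrist1.png

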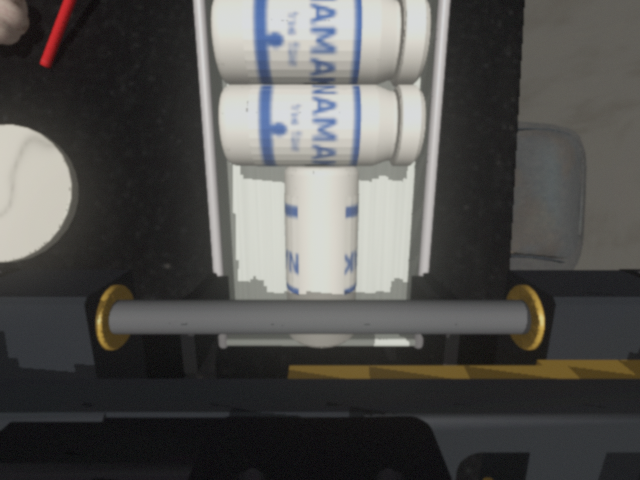

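View pics/scene1.png

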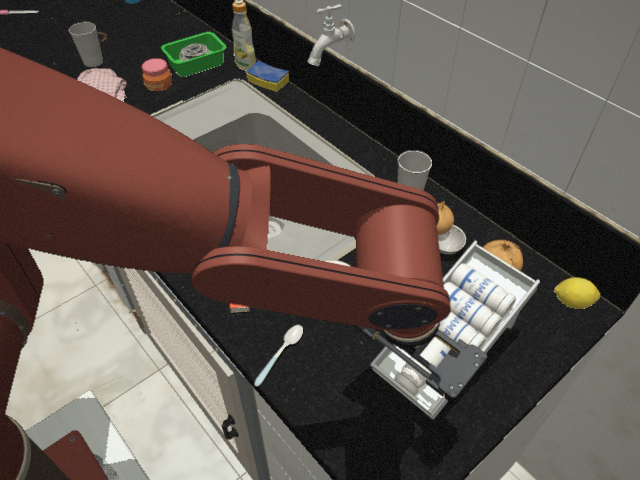

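The wrist view shows the rack rims at about columns 219 and 427 (row 270), with the shaker between columns 285 and 357. The jaws sit about 2 mm too far left. I'll refine this with row profiles.

Run:
```python
from h import *
im=cv2.imread("pics/wrist1.png"); g=cv2.cvtColor(im,cv2.COLOR_BGR2GRAY).astype(float)
for r in range(20,271,25):
    p=g[r-2:r+3].mean(0); d=np.diff(cv2.GaussianBlur(p[None],(5,1),0)[0])
    L=180+np.argmax(d[180:240]); R=405+np.argmin(d[405:470])
    # shaker edges rows>175
    print(r,L,R,(L+R)/2+.5)
print(g[265,200:245].astype(int)); print(g[265,405:445].astype(int)); print(g[230,270:300].astype(int),g[230,345:370].astype(int))
```

```text
20 194 448 321.5
45 195 446 321.0
70 197 444 321.0
95 199 442 321.0
120 201 440 321.0
145 203 438 321.0
170 205 436 321.0
195 207 434 321.0
220 208 432 320.5
245 210 430 320.5
270 212 428 320.5
[ 44  46  45  45  44  45  47  48  47  50  49  62 108 153 176 184 189 189
 184 175 161 143 119  98  89  90  90  89  89  90  90  93 102 121 133 137
 138 145 168 195 207 208 209 211 211]
[206 205 195 164 124 105  99 102 102 102 103 100  97 107 129 152 167 177
 185 189 189 186 177 155 113  71  58  54  54  53  54  53  51  53  49  49
  49  46  48  46]
[212 211 213 214 214 214 213 213 214 213 213 212 212 207 194 174 166 171
 180 185 187 190 195 200 202 203 202 203 205 206] [194 193 193 193 191 186 179 174 173 167 158 152 160 187 204 210 210 210
 212 213 214 214 213 212 211]
```

Run:
```python
from h import *
from station import env
P=np.array([.5700,-.1958,.0707])-RY*.0014
q=quat(-N,-RY)
env.line_to((P+N*.045).tolist(),q,0.05)
print(env.get_wrist_force())
hit=env.line_to((P-N*.013).tolist(),q,0.05,8)
t=np.array(env.get_tool_pos()); print(hit,(t-P)@N,(t-P)@RY,np.round(env.get_wrist_force(),2),env.get_time_s())
c=env.camera("wrist"); cv2.imwrite("pics/wrist2.png",c["img"][:,:,::-1])
```

```text
[-0.18231013  0.14816979 -0.19974485]
False -0.012642121921316625 -0.00020413745084140036 [-0.55 -0.89  0.54] 5.475
```

View pics/wrist2.png

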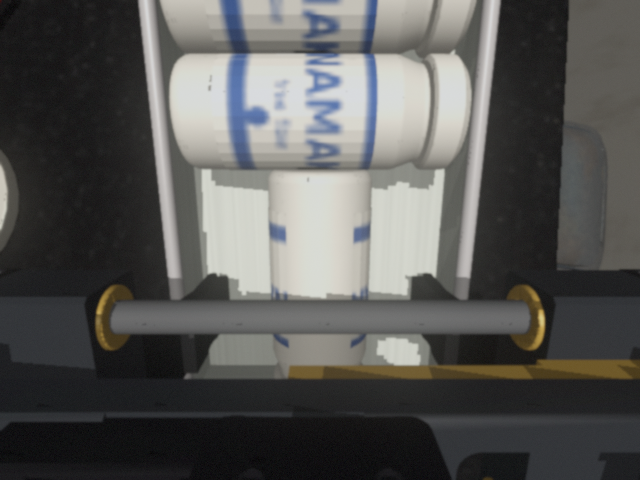

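The fingers went in without contact, at (195–220, 300) and (420–445, 300) on either side of the shaker. Next I'll clamp and lift briskly.

Run:
```python
from h import *
from station import env
q=quat(-N,-RY)
env.clamp(); print(env.get_grip_width()*87, np.round(env.get_wrist_force(),2))
t=np.array(env.get_tool_pos())
env.line_to((t+N*.13).tolist(),q,0.3)
env.pause(.3)
print(env.get_grip_width()*87,env.get_tool_pos(),np.round(env.get_wrist_force(),2),env.get_time_s())
for n in ["scene","wrist"]:
    c=env.camera(n); cv2.imwrite(f"pics/{n}3.png",c["img"][:,:,::-1])
```

```text
41.794318259008726 [ 0.93 -0.65  0.46]
41.59273564169206 [ 0.53355114 -0.19988875  0.18011783] [-0.61 -0.24 -0.58] 7.225
```

View pics/scene3.png

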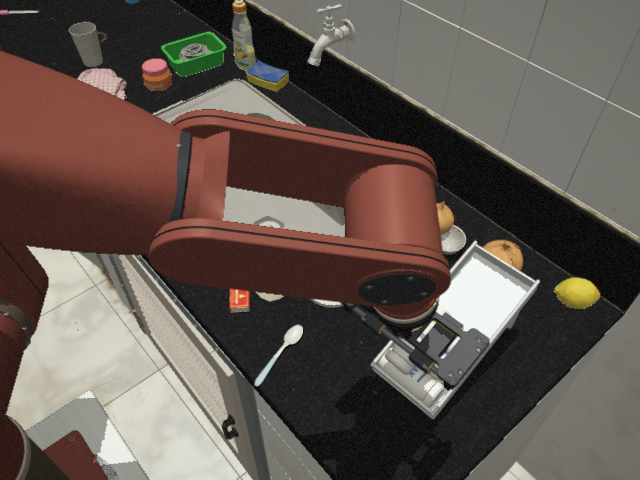

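View pics/wrist3.png

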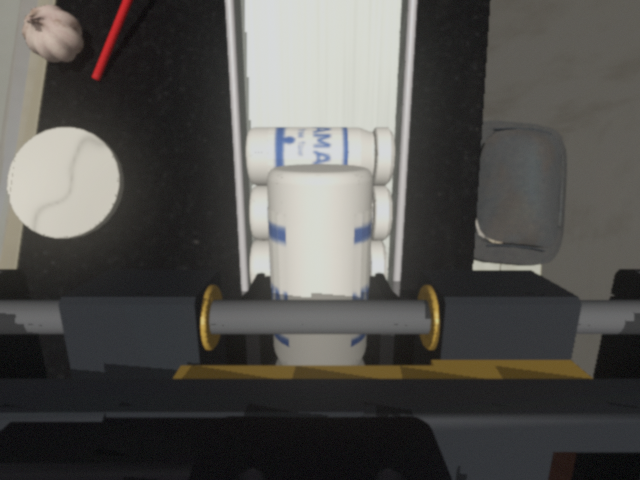

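The shaker is in the grip and the three others lie closed up at the low end. Next is the V rest.

Run:
```python
from h import *
from station import env
t=np.array(env.get_tool_pos())
q=quat(-Z,RESTX)
env.line_to((t+Z*.07).tolist(),None,0.25)
env.reach((REST+Z*.15).tolist(),q)
env.line_to((REST+Z*.05).tolist(),q,.15)
env.pause(.2); print(env.get_grip_width()*87,np.round(env.get_wrist_force(),2),env.get_time_s())
for n in ["scene","top"]:
    c=env.camera(n); cv2.imwrite(f"pics/{n}4.png",c["img"][:,:,::-1])
s=cv2.imread("pics/scene4.png")[180:330,100:300]; cv2.imwrite("pics/s4c.png",cv2.resize(s,None,fx=4,fy=4))
s=cv2.imread("pics/top4.png")[240:340,150:290]; cv2.imwrite("pics/t4c.png",cv2.resize(s,None,fx=5,fy=5))
```

```text
42.00189055353715 [-0.17  0.29 -0.63] 10.65
```

View pics/s4c.png

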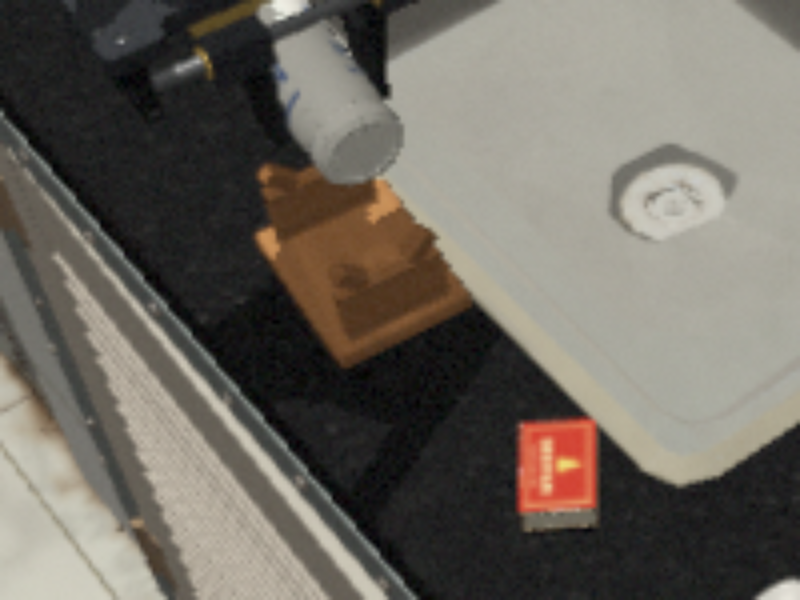

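View pics/t4c.png

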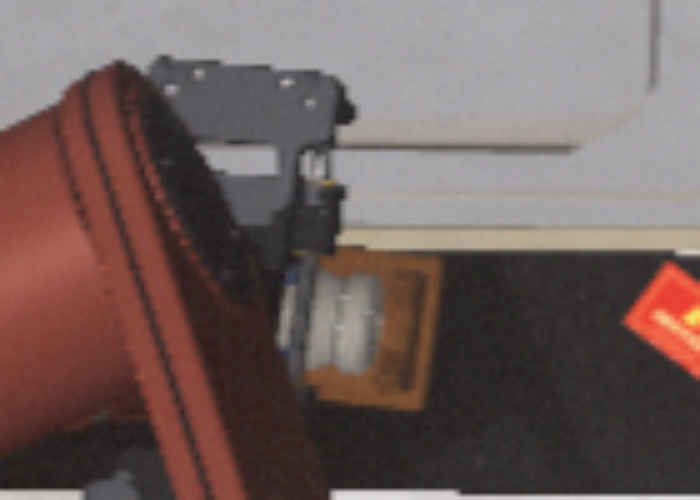

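The shaker hangs above the rest with its cap towards −y; the cap groove is at about (350,320) in the top crop. Next I'll lower it.

Run:
```python
from h import *
from station import env
print("cap end",plane("top",(226,304),.133), "expect",REST-RESTY*.0525)
q=quat(-Z,RESTX)
env.line_to((REST-Z*.008).tolist(),q,.15)
hit=env.line_to((REST-Z*.016).tolist(),q,.03,4)
print(hit,env.get_tool_pos(),np.round(env.get_wrist_force(),2))
env.release(); env.pause(.3)
t=np.array(env.get_tool_pos()); env.line_to((t+Z*.09).tolist(),None,.25)
print(env.get_time_s())
# move aside for a look, towards regrasp pose
h=np.radians(50); x=RESTY*np.cos(h)-Z*np.sin(h)
env.reach((REST-x*.16).tolist(),quat(x,RESTX)); print(env.get_time_s(), np.round(env.get_joints(),2))
for n in ["scene","top","wrist"]:
    c=env.camera(n); cv2.imwrite(f"pics/{n}5.png",c["img"][:,:,::-1])
np.save("w5.npy",c["extrinsics"])
s=cv2.imread("pics/scene5.png")[180:330,100:300]; cv2.imwrite("pics/s5c.png",cv2.resize(s,None,fx=4,fy=4))
s=cv2.imread("pics/top5.png")[240:340,150:290]; cv2.imwrite("pics/t5c.png",cv2.resize(s,None,fx=5,fy=5))
```

```text
cap end [0.44688568 0.26809099 0.133     ] expect [0.44267   0.2602205 0.07     ]
True [0.44767086 0.31310035 0.06022236] [-1.3   0.58  2.97]
13.3
14.175 [-0.21 -0.18  2.15  0.71  1.34 -0.35]
```

View pics/s5c.png

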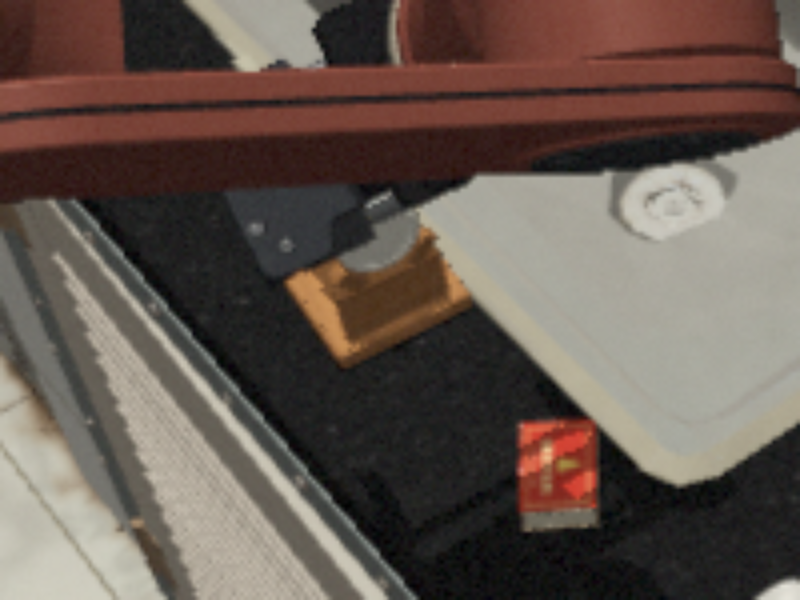

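View pics/wrist5.png

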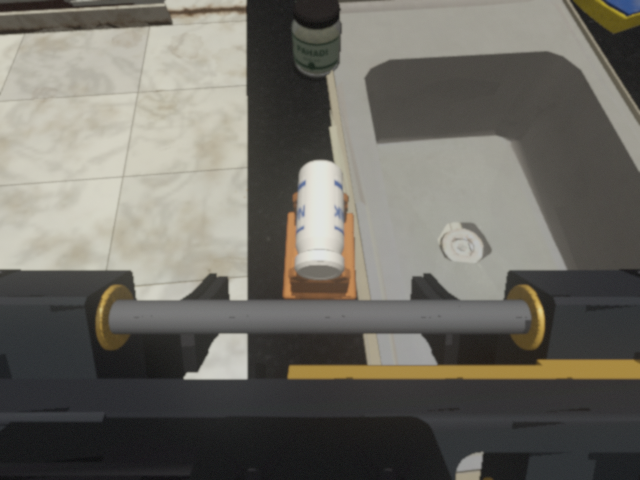

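View pics/t5c.png

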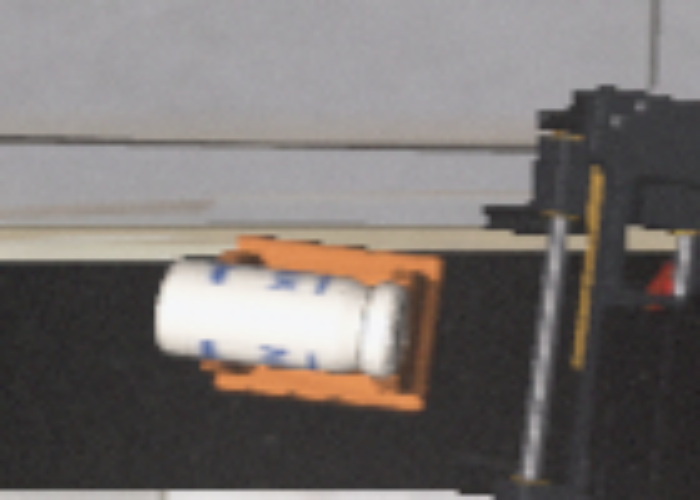

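The shaker lies in the V with its cap at −y (top crop, from (157,305) to (405,330)). I'll measure its centre and regrasp it with the tool tilted.

Run:
```python
from h import *
im=cv2.imread("pics/top5.png"); m=(im.min(2)>120).astype(np.uint8); m[:,:170]=0;m[:,235:]=0;m[:291]=0;m[325:]=0
N_,l,st,c=cv2.connectedComponentsWithStats(m); i=1+np.argmax(st[1:,4]); print(st[i],c[i])
r=cv2.minAreaRect(cv2.findContours((l==i).astype(np.uint8),0,1)[0][0]); print(r)
p=plane("top",r[0],.072); print(p,(p-REST)@RESTY,(p-REST)@RESTX)
f=plane("top",(181.5,301),.07);g=plane("top",(231,306),.07);print(f,g,(f+g)/2,np.linalg.norm(f-g))
E=np.load("w5.npy");R,t=E[:3,:3],E[:3,3];o=-R.T@t
for px in ((319,168),(319.5,262)):
    d=R.T@np.array([(px[0]-319.6)/361.1,(px[1]-242.5)/361.1,1]); X=o+d*(.0915-o[2])/d[2]; print("wrist",X,(X-REST)@RESTY,(X-REST)@RESTX)
```

```text
[170 291  60  24 879] [204.36518771 302.9817975 ]
((198.95196533203125, 302.3602600097656), (60.39881134033203, 19.097654342651367), 7.594643592834473)
[0.45108616 0.340434   0.072     ] 0.028146599154811786 0.001001170340838552
[0.45388842 0.38028321 0.07      ] [0.44349683 0.26853096 0.07      ] [0.44869263 0.32440708 0.07      ] 0.11223435323297133
wrist [0.44988463 0.36216313 0.0915    ] 0.04967393319720024 -0.002194396034320171
wrist [0.44205046 0.26953091 0.0915    ] -0.04328998043053323 -0.0014734920294708516
```

Run:
```python
from h import *
from station import env
h=np.radians(50); x=RESTY*np.cos(h)-Z*np.sin(h); q=quat(x,RESTX)
G=REST-RESTY*.005
hit=env.line_to((G+x*.0187).tolist(),q,.12,10)
print(hit,env.get_tool_pos(),G+x*.0187,np.round(env.get_wrist_force(),2))
if not hit:
    env.clamp(); print(env.get_grip_width()*87,np.round(env.get_wrist_force(),2))
    env.line_to((G+x*.0187+Z*.12).tolist(),q,.15)
    A=np.radians(30); xx=np.array([np.cos(A),np.sin(A),0])*np.cos(h)-Z*np.sin(h); qq=quat(xx,np.array([np.sin(A),-np.cos(A),0]))
    T=COAST+Z*.0655+xx*.0187
    env.reach((T+Z*.10).tolist(),qq)
    env.line_to((T+Z*.03).tolist(),qq,.15); env.pause(.2)
    print(env.get_grip_width()*87,env.get_time_s(),np.round(env.get_joints(),2))
for n in ["scene","top","wrist"]:
    c=env.camera(n); cv2.imwrite(f"pics/{n}6.png",c["img"][:,:,::-1])
```

```text
False [0.44871446 0.31928132 0.05623566] [0.44814585 0.31949064 0.05567497] [0.48 0.74 0.28]
41.849934121336055 [-4.34 -1.79  3.43]
42.063031018100986 19.6667 [-0.29  0.03  2.18  0.93  0.62  0.07]
```

View pics/scene6.png

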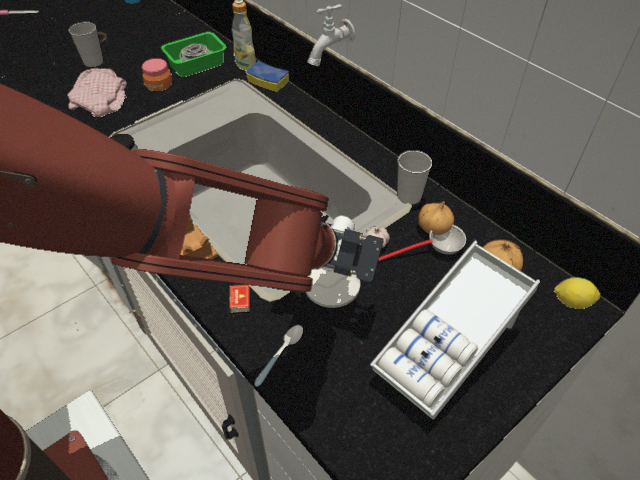

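View pics/top6.png

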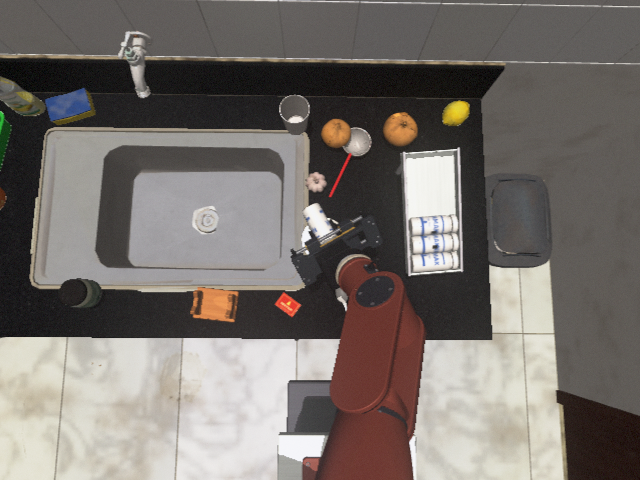

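View pics/wrist6.png

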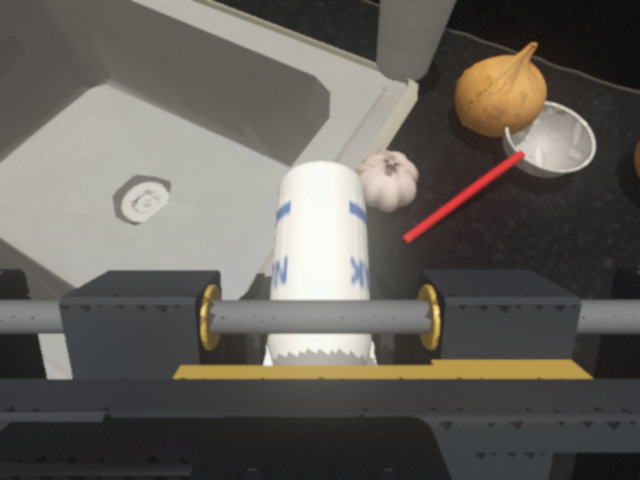

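The shaker is still level in the grip, with its foot ahead at (318,175) in the wrist view. I kept the regrasp pitch, and it needs a 90° turn about the jaw axis (tool pitch 40°, jaws flipped). I'll check which headings the arm can reach.

Run:
```python
from h import *
from station import env
h=np.radians(40)
for az in range(-60,80,10):
    A=np.radians(az); xx=np.array([np.cos(A),np.sin(A),0])*np.cos(h)-Z*np.sin(h); qq=quat(xx,np.array([-np.sin(A),np.cos(A),0]))
    T=COAST+Z*.0655+xx*.0187
    print(az,[None if v is None else np.round(v,2).tolist() for v in (env.inverse_kinematics((T+Z*u).tolist(),qq) for u in (0,.12))])
```

```text
-60 [[0.37, 0.43, 1.86, -1.08, 1.04, 0.53], [0.37, 0.23, 1.84, -0.98, 1.15, 0.32]]
-50 [[0.35, 0.35, 1.97, -1.19, 0.89, 0.49], [0.35, 0.13, 1.95, -1.03, 1.0, 0.23]]
-40 [None, [0.32, 0.04, 2.06, -1.07, 0.83, 0.12]]
-30 [None, [0.26, -0.06, 2.15, -1.08, 0.66, -0.02]]
-20 [None, [0.17, -0.15, 2.23, -1.02, 0.46, -0.25]]
-10 [[0.06, 0.08, 2.31, 4.17, 0.21, 0.71], [0.06, -0.21, 2.29, -0.72, 0.28, -0.71]]
0 [None, [-0.05, -0.25, 2.32, 0.2, 0.21, -1.8]]
10 [[-0.17, 0.05, 2.35, 1.92, 0.28, 2.55], [-0.17, -0.26, 2.32, 0.86, 0.35, -2.63]]
20 [[-0.28, 0.08, 2.32, 1.61, 0.47, 2.66], None]
30 [[-0.36, 0.13, 2.26, 1.43, 0.64, 2.65], None]
40 [[-0.42, 0.19, 2.18, 1.28, 0.8, 2.62], None]
50 [[-0.45, 0.27, 2.09, 1.16, 0.95, 2.58], None]
60 [[-0.47, 0.34, 1.99, 1.05, 1.08, 2.54], None]
70 [[-0.47, 0.42, 1.87, 0.95, 1.2, 2.49], [-0.47, 0.22, 1.86, 0.9, 1.34, 2.68]]
```

Heading −60° keeps all joints well inside their ranges. I'll go up and over to it.

Run:
```python
from h import *
from station import env
t=np.array(env.get_tool_pos())
for u in (.15,.10,.06):
    try: env.line_to((t+Z*u).tolist(),None,.2); print("up",u); break
    except env.MotionError as e: print(e)
h=np.radians(40);A=np.radians(-60); xx=np.array([np.cos(A),np.sin(A),0])*np.cos(h)-Z*np.sin(h); qq=quat(xx,np.array([-np.sin(A),np.cos(A),0]))
T=COAST+Z*.0655+xx*.0187
env.reach((T+Z*.12).tolist(),qq)
env.line_to((T+Z*.025).tolist(),qq,.12); env.pause(.2)
print(env.get_grip_width()*87,env.get_time_s(),np.round(env.get_joints(),2),np.round(env.get_wrist_force(),2))
for n in ["scene","top","wrist"]:
    c=env.camera(n); cv2.imwrite(f"pics/{n}7.png",c["img"][:,:,::-1])
for n,(a,b,x0,y0) in {"scene":(180,330,240,440),"top":(160,310,230,430)}.items():
    cv2.imwrite(f"pics/{n}7c.png",cv2.resize(cv2.imread(f"pics/{n}7.png")[a:b,x0:y0],None,fx=4,fy=4))
```

```text
up 0.15
41.79553206363364 23.3167 [ 0.37  0.38  1.86 -1.05  1.06  0.48] [ 0.22 -0.12 -1.52]
```

View pics/scene7c.png

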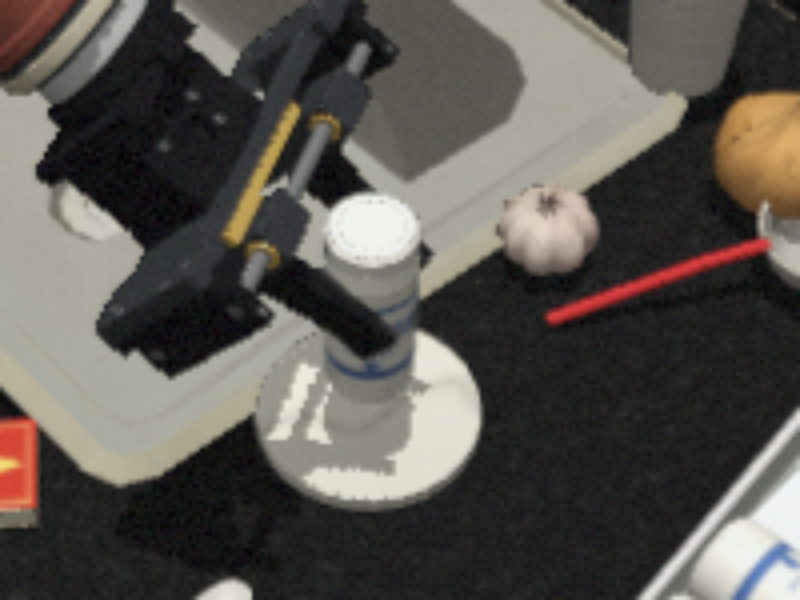

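View pics/top7c.png

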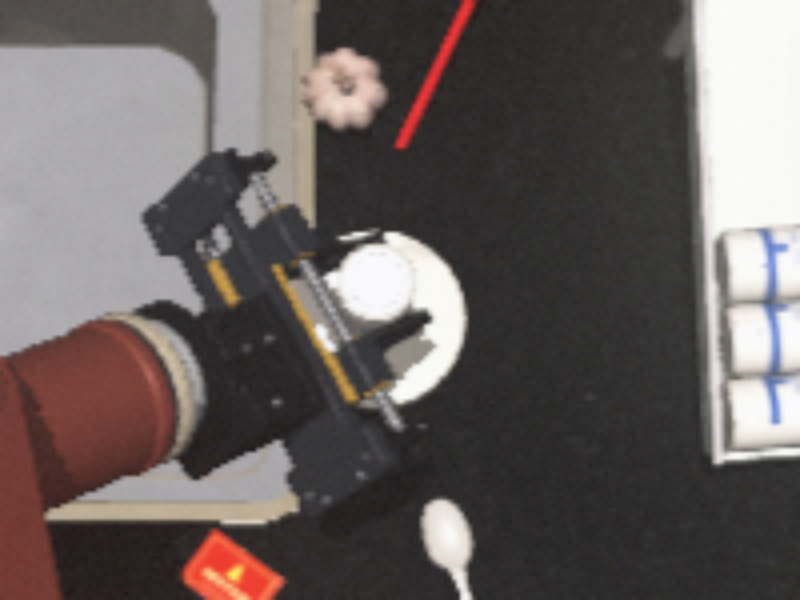

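The shaker now stands upright with its cap up above the coaster: cap at (372,215) in the scene crop and (376,282) in the top crop. I'll check the offset, lower and release.

Run:
```python
from h import *
from station import env
c=plane("top",(324,230.5),.14); print(c, c-COAST)
ps=(240+372/4,180+213/4); print(tri((324,230.5),ps))
t=np.array(env.get_tool_pos())
d=tri((324,230.5),ps)-COAST; d[2]=0
env.line_to((t-Z*.012).tolist(),None,.1)
t=np.array(env.get_tool_pos())
hit=env.line_to((t-Z*.028).tolist(),None,.03,3)
p=np.array(env.get_tool_pos()); print(hit,p,t[2]-p[2],np.round(env.get_wrist_force(),2),env.get_time_s())
for n in ["scene","top"]:
    cc=env.camera(n); cv2.imwrite(f"pics/{n}8.png",cc["img"][:,:,::-1])
for n,(a,b,x0,y0) in {"scene":(180,330,240,440),"top":(160,310,230,430)}.items():
    cv2.imwrite(f"pics/{n}8c.png",cv2.resize(cv2.imread(f"pics/{n}8.png")[a:b,x0:y0],None,fx=4,fy=4))
```

```text
[0.6060679  0.06099975 0.14      ] [6.79015474e-05 1.79974589e-03 1.30000000e-01]
[0.60632484 0.05999732 0.14804409]
True [0.61361261 0.04683876 0.06415646] 0.011951300796917724 [0.79 1.   3.37] 24.2917
```

View pics/scene8c.png

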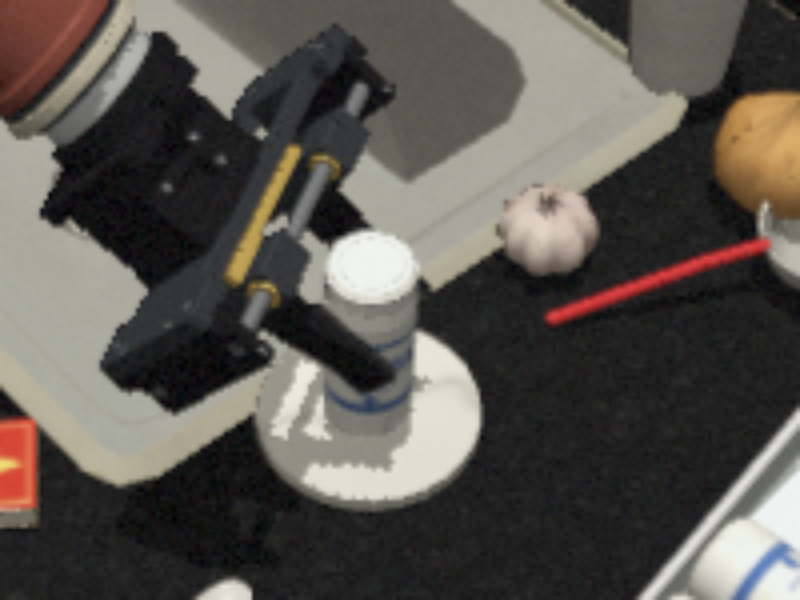

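The shaker touched down at the expected height and on centre. I'll release and back off.

Run:
```python
from h import *
from station import env
env.release(); env.pause(.3)
h=np.radians(40);A=np.radians(-60); xx=np.array([np.cos(A),np.sin(A),0])*np.cos(h)-Z*np.sin(h)
p=np.array(env.get_tool_pos()); env.line_to((p-xx*.12).tolist(),None,.12)
p=np.array(env.get_tool_pos()); env.line_to((p+Z*.08+np.array([-.03,.08,0])).tolist(),None,.15)
env.pause(.3)
print(env.get_tool_pos(),np.round(env.get_wrist_force(),2),env.get_time_s())
for n in ["scene","top"]:
    cc=env.camera(n); cv2.imwrite(f"pics/{n}9.png",cc["img"][:,:,::-1])
```

```text
[0.53641611 0.20512133 0.21948322] [ 0.1  -0.27  0.51] 28.0667
```

View pics/scene9.png

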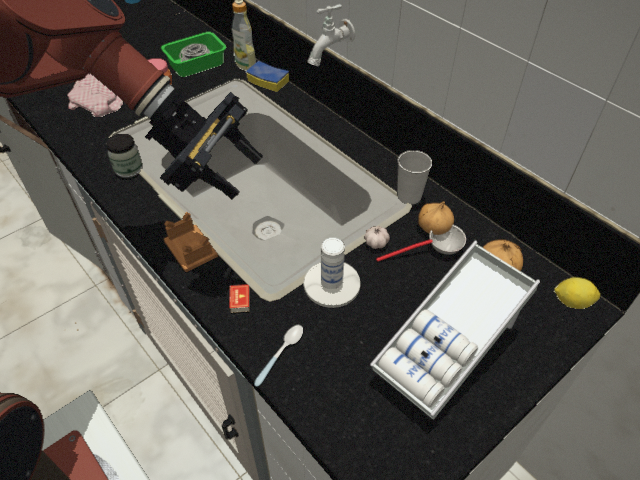

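View pics/top9.png

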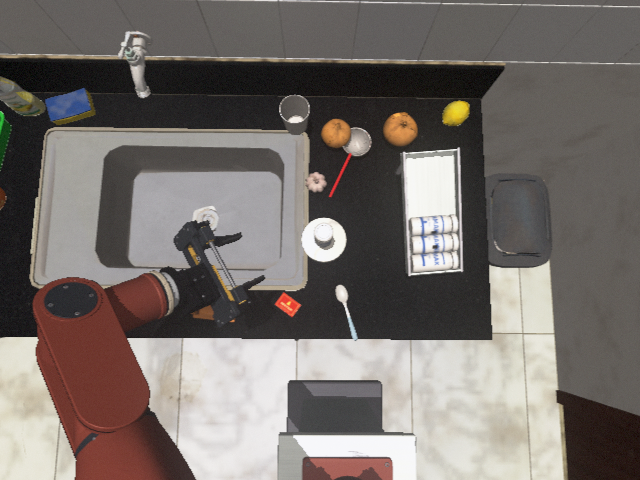

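The shaker stands on the coaster (scene (332,262), top (323,233)), and the three others are closed up at the stop. The matchbox at (240,298) and the garlic at (376,237) are unmoved. I'll do one number check and hand in.

Run:
```python
from h import *
from station import env
print(plane("top",(323.5,232.5),.115)-COAST)
env.sign_off(); print(env.get_time_s())
```

```text
[-1.01200767e-04  2.48060296e-03  1.05000000e-01]
the job is handed in; nothing more can be done
the job is handed in; nothing more can be done
```

The job is done and handed in at about 28 s of the 58 s allowed; the hand-in gives no verdict.

**What I did:** I gripped the jammed shaker across its sides, square to the slope, and lifted it out. The other three rolled down to the stop. I laid it in the V rest with its cap towards −y and let go. Then I took it again with the tool tilted, turned it upright and set it on the coaster.

**Last checks:**
- **Freed shaker:** the pictures show it upright with its cap up, and its cap measures about 2.5 mm from the coaster centre. It is released, with the gripper well clear.
- **Other shakers:** all three lie across the rack, closed up on the stop. I judged this by eye in both camera views and did not measure it.
- **Matchbox and garlic:** both are at the same picture positions as at the start.

**What disagreed or went wrong:**
- **Camera offset:** the scene and top cameras differed by 3–4 mm in y, so I used the mean.
- **Rest position:** the shaker lay about 8 mm off the middle of the rest along its axis. One first blob measurement gave 28 mm, but its mask had run into the background, so I measured the ends by hand instead.
- **Coaster approach:** on the first approach I held the tool at the wrong pitch, with the shaker still level. I saw this in the picture and corrected it before lowering.

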